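Pack the tablet-press kit into its carrier tray

TASK

Pack the tablet-press kit into the carrier tray: stand the small-bored steel die in the round bay, the punch with the narrow tip in the oblong bay (tip up, as it stands now), and the bottle with the slim cap, drawn out of its crate, in the square bay, each upright, resting on the floor of its bay, and let go. Leave the look-alikes where they stand: the wide-bored spacer ring, the hexagon-headed bolt and the two wide-capped bottles.

Things in the scene. Friction and masses are not known exactly. Their poses are not given: they have to be found in the camera images.
- die_mid (a point): the die: steel ring standing on its flat end, 40 mm outside, 45 mm high, with a 10 mm bore right through (a small dark hole seen from above), 0.17-0.35 kg. Loose on the bench. The point is on its axis, half-way up (22.5 mm). It goes in the round bay. Grip only its upper 30 mm, so that the fingers stay above the rim of the bay.
- punch_mid (a point): the punch: steel, standing on its round head (34 mm across, 10 mm high); above it a smooth shank 24 mm across from 10 to 55 mm, then a narrow tip 10 mm across up to 80 mm; 0.14-0.28 kg. Loose on the bench. It goes in the oblong bay; grip it by the upper part of the shank. The point is on its axis, half-way up (40 mm above its underside).
- slim_mid (a point): slim-capped white bottle, 106 mm high, 0.08-0.17 kg, anywhere in the row of three in the crate: body 46 mm across, shoulder sloping at 62-70 mm height, cap 24 mm across from 70 mm to the flat top. Point: on its axis, half-way up (53 mm); z up, y along the row, x across. Lift it straight up by the cap, fingers closing across the row, tips above the shoulder. Goes in the square bay.
- bay_round_floor (a point): round bay for the die, 58 mm across, 10 mm deep, in a grey 84 mm square insert. Three such inserts (tops 19 mm above the bench) stand in any order in a row, 86 mm apart, in the fixed aluminium tray (94 x 268 mm, rim 18 mm high). Point: centre of its floor, 9 mm above the bench; z up, y along the row of bays, x across. 
- bay_oblong_floor (a point): oblong bay for the punch, 74 mm (along x) by 46 mm (along y), 10 mm deep, in a grey 84 mm insert of the same tray. Point: centre of its floor, 9 mm above the bench; z up, y along the row of bays, x across. 
- bay_square_floor (a point): square bay for the slim-capped bottle, 64 x 64 mm, 10 mm deep, in a grey 84 mm insert of the same tray. Point: centre of its floor, 9 mm above the bench; z up, y along the row of bays, x across. 
- spacer_mid (a point): look-alike of the die, to be left alone: steel ring standing on its flat end, 40 mm outside, 45 mm high, with a 28 mm bore right through (a wide hole seen from above), 0.25 kg. Loose on the bench. The point is on its axis, half-way up (22.5 mm).
- bolt_mid (a point): look-alike of the punch, to be left alone: steel bolt standing on its hexagon head (46 mm over the corners, 13 mm high), straight threaded shank 24 mm across up to the flat top at 56 mm, 0.24 kg. The point is on its axis, half-way up (28 mm).
- wide1_mid (a point): wide-capped bottle, leave it: white, like the slim-capped one but with a 36 mm cap, 0.12 kg. The three bottles stand upright, side by side and nearly touching (46.5 mm apart), close to the walls of a fixed plywood crate (60 x 152.5 mm outside, 45 mm high, walls and floor 6 mm). Point: on its axis, half-way up (53 mm).
- wide2_mid (a point): the other wide-capped bottle in the crate, leave it; the same as the first. Point: on its axis, half-way up (53 mm).
There are look-alikes about, which are no part of the job. Leave any yellow look-alike of the part that bears spacer_mid alone.

How it is judged (in metres and radians):
At the end, for the whole second after the job is handed in: Die, punch and slim-capped bottle each stand on the floor of their own bay (height to 4 mm), axis within 18 mm (punch 22) of its centre, upright to 0.12 rad, at rest; spacer, bolt and both wide-capped bottles are within 30 mm of their starts and upright to 0.3 rad (horizontal distance between die_mid and bay_round_floor below 0.018 m and z of die_mid in the frame of bay_round_floor between 0.0185 and 0.0265 m and angle between each of die_mid, punch_mid, slim_mid's own z axis and vertical below 0.12 rad and linear speed of each of die, punch, slim below 0.02 m/s and horizontal distance between punch_mid and bay_oblong_floor below 0.022 m and z of punch_mid in the frame of bay_oblong_floor between 0.036 and 0.044 m and horizontal distance between slim_mid and bay_square_floor below 0.018 m and z of slim_mid in the frame of bay_square_floor between 0.049 and 0.057 m and distance of each of wide1_mid, wide2_mid, spacer_mid, bolt_mid from where it was at the start of the episode below 0.03 m and angle between each of wide1_mid, wide2_mid, spacer_mid, bolt_mid's own z axis and vertical below 0.3 rad); the robot touches nothing.
It fails at once if the first wide-capped bottle is knocked over or moved more than 30 mm (distance of wide1_mid from where it was at the start of the episode above 0.03 m or angle between wide1_mid's own z axis and vertical above 0.3 rad).
It fails at once if the second wide-capped bottle is knocked over or moved more than 30 mm (distance of wide2_mid from where it was at the start of the episode above 0.03 m or angle between wide2_mid's own z axis and vertical above 0.3 rad).
It fails at once if the spacer ring is knocked over or moved more than 30 mm (distance of spacer_mid from where it was at the start of the episode above 0.03 m or angle between spacer_mid's own z axis and vertical above 0.3 rad).
It fails at once if the bolt is knocked over or moved more than 30 mm (distance of bolt_mid from where it was at the start of the episode above 0.03 m or angle between bolt_mid's own z axis and vertical above 0.3 rad).
It also fails if it takes over 88 s, if anything falls off the work surface, if the arm or the gripper's body presses on something with over 40 N, if the wrist force passes 120 N, or if a joint passes its speed limit or range.

ROBOT

A 6-joint arm with a two-finger parallel gripper is mounted at the origin on the work surface. World frame = base frame: x ahead of the robot, y to its left, z up, the work surface at z = 0. Lengths are in mm, angles in rad, forces in N, time in s.
With the tool pointing down it reaches from about 275 to 1000 mm from the base axis. Payload 8.4 kg.
Tool frame: the origin (TCP) lies midway between the tips of the shut fingers; the grasp point (between the pads) lies 19 mm behind it; z points along the fingers, y is the line along which they close (so a half turn about z gives the same grasp; the last joint's range is limited). The gripper opens to 85 mm and grips with 20 to 120 N. Pads are 22 mm wide; open, the fingers measure 114 mm over their backs; the gripper's body (76 mm by 85 mm) begins 54 mm behind the grasp point. The pads swing forward as they close: fully open they stand 13 mm farther back than shut.
Start: joints at [-1.323, 0.353, 1.633, -0, 1.155, -0.002], TCP at [154.505, -605.604, 231.281] pointing down, gripper open.
Joint ranges: [-2.63, 2.63], [-0.92, 2.1], [0.06, 2.66], [-1.3, 4.44], [0, 2.69], [-3.02, 3.02]. Speed limits (rad/s): [2.22, 2.22, 2.79, 3.14, 3.14, 3.14].

INTERFACE

Orientations are given as [roll, pitch, yaw] about the fixed x, y, z axes, in that order (R = Rz(yaw) Ry(pitch) Rx(roll)).
In Python, from rig import monitor, imaging, r gives the robot as it stands.
- The arm moves only by the tool drive_tool, never from a script. Its argument "plan" is a list of rows, each an object of numbers: "x", "y", "z": the shift along the tool's x, y, z in units of 50 mm (1.0 is 50 mm); "ax", "ay", "az": the turn, a rotation vector about the tool's x, y, z in units of 6 degrees (1.0 is 6 degrees); "hand": the finger opening in mm, from 0 to 85.4. In form: [{"x": .., "y": .., "z": .., "ax": .., "ay": .., "az": .., "hand": ..}, ...]. A call has 1 to 8 rows; each row is the pose to reach, as a shift and turn from the pose commanded when the call began, along the tool's axes at that moment; what a row does not reach only later rows make up. A row lasts 1/10 s, in which the tool goes at most 50 mm and 8.59 degrees, less where a joint would pass 70% of its speed; a pose out of reach is approached as far as the arm can. A call with a gripper value outside its range is refused whole. The fingers move at their own pace and stop on an object; "grip_force" is the grip in N (left out, the last holds). Time passes only in rows, so rows that repeat a pose let the fingers close. It gives the time, the measured TCP pose, the force, the opening and the grip force at its end, in the units of the state.
- monitor.sense(): the state, without advancing time (a new reading comes with each control period).
- imaging.grab_frame(name): name is "side" or "top" or "wrist"; returns the picture (420x560x3 uint8, red, green, blue); there is no depth.
- imaging.camera_info(name): a dict with "mtx" (3x3 intrinsics, pixels), "R" (3x3) and "t" (3): a world point X has camera coordinates R X + t. Camera axes: x right, y down, z forward; pixel columns grow to the right and rows downward; lengths in mm; the calibration is good to about 2 mm. A picture is of the moment at which its call begins: read the wrist's pose just before it. camera_info takes no time and is no camera call; for the wrist camera it gives the pose at the moment of the call.
- r.sign_off(): hands the job in; it is judged then, once.
The state is a dict: "clock": time; "qpos": joint angles; "qvel": joint speeds; "joint_efforts": joint torques, N m; "eef_pos": TCP position; "tcp_rot": TCP orientation; "contact_force": force on the tool from outside, world axes, zero at the start; "wrist_torque": the same for the moment, N m; "opening": opening from 0.0 (shut) to 1.0 (fully open); "grasp_force": force on a finger pad.
Only numpy, scipy, OpenCV 4.12 (cv2) and the standard library are available. Lean on these libraries where they do the work, as an engineer would, in place of code of your own. Each camera call takes 0.05 s, during which the arm holds its last target. There are 200 camera calls.

## Working session

There is one attempt and no reset: what is moved stays moved. The work goes in short steps, Python scripts to look and compute and a tool call to move; the robot and the scene stay as the last step left them, time stands still between calls to the robot, and variables do not carry over. Pictures are saved under pics/ and viewed, at most 14 in all, crops included, and the job is handed in when it is done.

Besides the shell and the picture viewer there is one more tool, called after "Call:" as name(argument=value, ...), one argument or row to a line, values as JSON. drive_tool: Moves the arm, as the interface text tells. Its arguments: {"type":"object","properties":{"plan":{"type":"array","items":{"type":"object","properties":{"x":{"type":"number"},"y":{"type":"number"},"z":{"type":"number"},"ax":{"type":"number"},"ay":{"type":"number"},"az":{"type":"number"},"hand":{"type":"number"}}}},"grip_force":{"type":"number"}},"required":["plan"]}

```bash
mkdir -p pics; ls; python3 - <<'E'
from rig import monitor, imaging, r
import cv2,numpy as np
for n in ("top","side"):
    cv2.imwrite(f"pics/{n}0.png",cv2.cvtColor(imaging.grab_frame(n),cv2.COLOR_RGB2BGR))
    i=imaging.camera_info(n);print(n,i["mtx"],i["R"],i["t"])
print(monitor.sense())
E
```

```text
pics
top [[525.12585888   0.         279.67834442]
 [  0.         525.12585888 200.65515294]
 [  0.           0.           1.        ]] [[ 0.0281901  -0.99957718  0.00712548]
 [-0.99643538 -0.02866706 -0.07933937]
 [ 0.07951009 -0.00486349 -0.9968222 ]] [ -13.96948176  504.43017378 1331.36453708]
side [[465.03136765   0.         289.18347956]
 [  0.         465.03136765 212.09011119]
 [  0.           0.           1.        ]] [[-0.86331625 -0.50456268 -0.01007753]
 [-0.28802598  0.50901851 -0.81113574]
 [ 0.41439847 -0.69736407 -0.58477111]] [423.47426463 200.8589461  938.20093277]
{'clock': 0.1, 'qpos': array([-1.32338842e+00,  3.53579740e-01,  1.63404718e+00,  1.99912886e-05,
        1.15519659e+00, -2.40929997e-03]), 'qvel': array([-0.00040186, -0.00066969, -0.00014442, -0.00083213, -0.00042961,
        0.00077228]), 'joint_efforts': array([-8.50827073e-04, -6.06354260e+01, -3.42818677e+01, -1.00204418e-04,
        3.90097441e-03,  2.19024082e-05]), 'eef_pos': array([ 154.41465439, -605.1923428 ,  230.64160614]), 'tcp_rot': array([-3.14036184e+00, -2.12450250e-05,  2.49809109e-01]), 'contact_force': array([-0.62337104,  0.09379291,  0.27654656]), 'wrist_torque': array([ 0.02355057,  0.03402916, -0.00828642]), 'grasp_force': 0.0, 'opening': 1.0004982475171489}
```

View pics/top0.png

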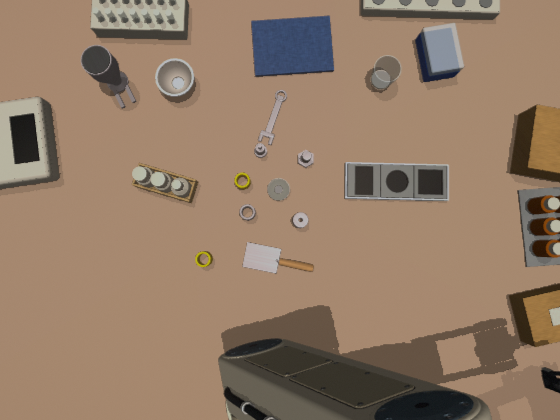

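View pics/side0.png

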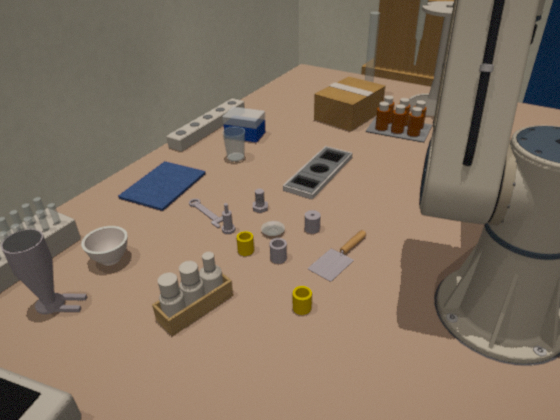

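The top view shows the die near (300,220), the spacer (247,212), the punch (260,150) and the bolt (306,158). The crate is near (165,182) with the slim cap at its right end, and the tray bays are oblong (364,180), round (397,181) and square (430,181). There are also yellow rings to ignore.

```bash
cat > h.py <<'E'
from rig import monitor, imaging, r
import cv2,numpy as np
def ray(info,uv,z):
    "pixel(s) -> world point on plane z"
    K,R,t=(np.array(info[k]) for k in("mtx","R","t"))
    uv=np.atleast_2d(uv).astype(float)
    d=(R.T@np.linalg.inv(K)@np.c_[uv,np.ones(len(uv))].T).T
    c=-R.T@t
    return c+d*((z-c[2])/d[:,2])[:,None]
def proj(info,X):
    X=np.atleast_2d(X).astype(float);p=(info["mtx"]@(np.array(info["R"])@X.T+np.array(info["t"])[:,None])).T
    return p[:,:2]/p[:,2:]
def shot(n,name):
    i=imaging.camera_info(n);im=cv2.cvtColor(imaging.grab_frame(n),cv2.COLOR_RGB2BGR);cv2.imwrite(f"pics/{name}.png",im);return im,i
E
python3 - <<'E'
from h import *
i=imaging.camera_info("top");im=cv2.imread("pics/top0.png")
for n,uv,z in [("die",(300,220),45),("spacer",(247,212),45),("punchtip",(260,148),80),("bolt",(306,157),56),("slim",(181,186),106),("w1",(160,180),106),("w2",(142,174),106),("obl",(364,180.5),9),("round",(397.5,181),9),("sq",(430.5,181.5),9)]:
    p=ray(i,uv,z)[0];print(n,p.round(1),np.hypot(*p[:2]).round())
cv2.imwrite("pics/crop.png",cv2.resize(im[130:240,130:320],None,fx=4.2,fy=4.2,interpolation=cv2.INTER_CUBIC))
w=imaging.camera_info("wrist");s=monitor.sense()
print(w["mtx"],"cam pos",-w["R"].T@w["t"],w["R"])
E
```

```text
die [455.2 -52.   45. ] 458.0
spacer [471.6  82.   45. ] 479.0
punchtip [629.3  53.1  80. ] 632.0
bolt [614.1 -62.7  56. ] 617.0
slim [526.4 239.7 106. ] 578.0
w1 [539.4 290.9 106. ] 613.0
w2 [552.8 335.  106. ] 646.0
obl [ 564.5 -217.8    9. ] 605.0
round [ 565.7 -305.2    9. ] 643.0
sq [ 566.9 -391.4    9. ] 689.0
[[323.9397624    0.         281.98988941]
 [  0.         323.9397624  209.0535804 ]
 [  0.           0.           1.        ]] cam pos [ 235.34489124 -585.7563091   372.19206424] [[ 0.246865   -0.96904761 -0.00209717]
 [-0.91734194 -0.23438937  0.32178469]
 [-0.31231623 -0.07751356 -0.94681055]]
```

View pics/crop.png

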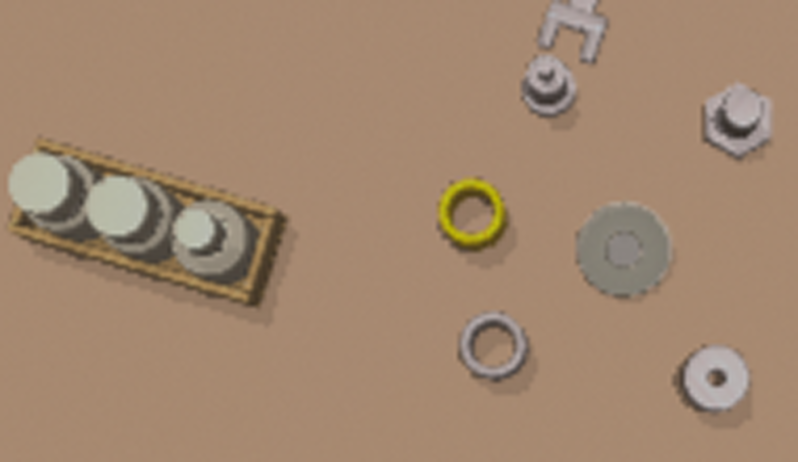

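```bash
cat >> h.py <<'E'
from scipy.spatial.transform import Rotation as Ro
def go(x,y,z,yaw=1.30):
    "print the shift/turn in drive_tool units from the measured pose to a tool-down pose"
    s=monitor.sense();A=Ro.from_euler("xyz",s["tcp_rot"]);B=Ro.from_euler("xyz",[np.pi,0,yaw])
    print(round(float(s["clock"]),2),s["eef_pos"].round(1),s["tcp_rot"].round(3),"open",round(float(s["opening"]*85.4),1),"F",s["contact_force"].round(1))
    print("shift",(A.inv().apply(np.array([x,y,z])-s["eef_pos"])/50).round(3),"turn",np.rad2deg((A.inv()*B).as_rotvec()/6).round(3))
E
python3 -c "
from h import *
go(455,-52,200)"
```

```text
0.1 [ 154.4 -605.2  230.6] [-3.14 -0.    0.25] open 85.4 F [-0.6  0.1  0.3]
shift [ 8.56  -9.233  0.624] turn [-1.1000e-02 -6.0000e-03 -1.0029e+01]
```

Call:
drive_tool(
  plan=[
    {"x":8.56,"y":-9.23,"z":0.6,"az":-10,"hand":85},
    {"x":8.56,"y":-9.23,"z":0.6,"az":-10,"hand":85},
    {"x":8.56,"y":-9.23,"z":0.6,"az":-10,"hand":85},
    {"x":8.56,"y":-9.23,"z":0.6,"az":-10,"hand":85},
    {"x":8.56,"y":-9.23,"z":0.6,"az":-10,"hand":85},
    {"x":8.56,"y":-9.23,"z":0.6,"az":-10,"hand":85},
    {"x":8.56,"y":-9.23,"z":0.6,"az":-10,"hand":85},
    {"x":8.56,"y":-9.23,"z":0.6,"az":-10,"hand":85},
  ],
  grip_force=40,
)

```text
invalid input
```

```bash
python3 -c "
from h import *
go(455,-52,200)"
```

```text
0.1 [ 154.4 -605.2  230.6] [-3.14 -0.    0.25] open 85.4 F [-0.6  0.1  0.3]
shift [ 8.56  -9.233  0.624] turn [-1.1000e-02 -6.0000e-03 -1.0029e+01]
```

Call:
drive_tool(
  plan=[
    {"x":0.6,"y":-0.7,"z":0.1,"ax":0,"ay":0,"az":-1.2,"hand":85},
    {"x":1.2,"y":-1.4,"z":0.1,"ax":0,"ay":0,"az":-2.4,"hand":85},
    {"x":1.8,"y":-2.1,"z":0.1,"ax":0,"ay":0,"az":-3.6,"hand":85},
    {"x":2.4,"y":-2.8,"z":0.1,"ax":0,"ay":0,"az":-4.8,"hand":85},
    {"x":3.0,"y":-3.5,"z":0.1,"ax":0,"ay":0,"az":-6,"hand":85},
    {"x":3.7,"y":-4.2,"z":0.1,"ax":0,"ay":0,"az":-7.2,"hand":85},
    {"x":4.4,"y":-4.9,"z":0.1,"ax":0,"ay":0,"az":-8.5,"hand":85},
    {"x":5.1,"y":-5.6,"z":0.1,"ax":0,"ay":0,"az":-10,"hand":85},
  ],
  grip_force=40,
)

```text
clock: 0.9
eef_pos: [332.7, -269.5, 226.3]
tcp_rot: [3.141, 0.0, 1.295]
contact_force: [0.3, -0.3, -0.4]
opening: 0.994
grasp_force: 0.0
```

```bash
python3 -c "
from h import *
go(455,-52,200)"
```

```text
0.9 [ 332.7 -269.5  226.3] [3.141 0.    1.295] open 84.9 F [ 0.3 -0.3 -0.4]
shift [4.851 1.168 0.525] turn [ 0.001  0.    -0.048]
```

Call:
drive_tool(
  plan=[
    {"x":0.9,"y":0.2,"z":0.1,"ax":0,"ay":0,"az":0,"hand":85},
    {"x":1.8,"y":0.4,"z":0.2,"ax":0,"ay":0,"az":0,"hand":85},
    {"x":2.7,"y":0.6,"z":0.3,"ax":0,"ay":0,"az":0,"hand":85},
    {"x":3.6,"y":0.8,"z":0.4,"ax":0,"ay":0,"az":0,"hand":85},
    {"x":4.5,"y":1.0,"z":0.5,"ax":0,"ay":0,"az":0,"hand":85},
    {"x":4.85,"y":1.17,"z":0.5,"ax":0,"ay":0,"az":0,"hand":85},
    {"x":4.85,"y":1.17,"z":0.5,"ax":0,"ay":0,"az":0,"hand":85},
    {"x":4.85,"y":1.17,"z":0.5,"ax":0,"ay":0,"az":0,"hand":85},
  ],
)

```text
clock: 1.7
eef_pos: [455.3, -54.4, 201.0]
tcp_rot: [-3.141, 0.0, 1.291]
contact_force: [0.1, -0.3, -0.2]
opening: 0.996
grasp_force: 0.0
```

```bash
python3 - <<'E'
from h import *
go(455,-52,200)
im,i=shot("wrist","w1")
for n,X in [("die",(455,-52,45)),("spacer",(471.6,82,45)),("punch",(629,53,80)),("bolt",(614,-63,56)),("slim",(526,240,112))]: print(n,proj(i,X).round())
E
```

```text
1.7 [455.3 -54.4 201. ] [-3.141  0.     1.291] open 85.0 F [ 0.1 -0.3 -0.2]
shift [ 0.045 -0.02   0.02 ] turn [-0.009  0.005 -0.083]
die [[280. 188.]]
spacer [[254.  30.]]
punch [[478.  -5.]]
bolt [[457. 155.]]
slim [[ 251. -412.]]
```

View pics/w1.png

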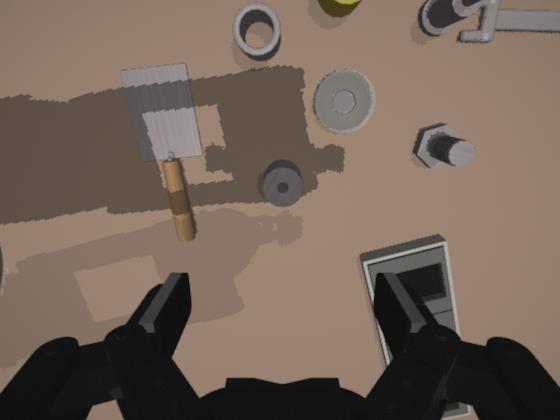

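The wrist picture shows the die's top, with its small bore, at (283,187), within 3 px of the prediction. The spacer is at (257,29) and the bolt's top at (457,152), and both agree as well.

```bash
python3 - <<'E'
from h import *
i=imaging.camera_info("wrist")
for n,uv,z in[("die",(282.5,187),45),("spacer",(257.5,28),45),("bolt",(457,152),56)]: print(n,ray(i,uv,z).round(1))
p=ray(i,(282.5,187),45)[0]
go(p[0],p[1],24)
E
```

```text
die [[456.9 -52.1  45. ]]
spacer [[474.4  82.2  45. ]]
bolt [[614.3 -61.3  56. ]]
1.75 [455.1 -55.  201.1] [-3.141  0.     1.29 ] open 85.1 F [-0.2  0.1  0. ]
shift [0.067 0.023 3.541] turn [-0.008  0.004 -0.095]
```

Call:
drive_tool(
  plan=[
    {"x":0.06,"y":0.02,"z":0.7,"ax":0,"ay":0,"az":0,"hand":85},
    {"x":0.06,"y":0.02,"z":1.4,"ax":0,"ay":0,"az":0,"hand":85},
    {"x":0.06,"y":0.02,"z":2.1,"ax":0,"ay":0,"az":0,"hand":85},
    {"x":0.06,"y":0.02,"z":2.8,"ax":0,"ay":0,"az":0,"hand":85},
    {"x":0.06,"y":0.02,"z":3.3,"ax":0,"ay":0,"az":0,"hand":85},
    {"x":0.06,"y":0.02,"z":3.54,"ax":0,"ay":0,"az":0,"hand":85},
    {"x":0.06,"y":0.02,"z":3.54,"ax":0,"ay":0,"az":0,"hand":60},
    {"x":0.06,"y":0.02,"z":3.54,"ax":0,"ay":0,"az":0,"hand":36},
  ],
  grip_force=50,
)

```text
clock: 2.55
eef_pos: [457.9, -52.5, 25.0]
tcp_rot: [3.141, -0.0, 1.289]
contact_force: [0.1, 0.9, 0.5]
opening: 0.691
grasp_force: 0.0
```

Call:
drive_tool(
  plan=[
    {"x":0,"y":0,"z":0,"ax":0,"ay":0,"az":0,"hand":30},
    {"x":0,"y":0,"z":0,"ax":0,"ay":0,"az":0,"hand":30},
    {"x":0,"y":0,"z":0,"ax":0,"ay":0,"az":0,"hand":30},
    {"x":0,"y":0,"z":0,"ax":0,"ay":0,"az":0,"hand":30},
    {"x":0,"y":0,"z":0,"ax":0,"ay":0,"az":0,"hand":30},
    {"x":0,"y":0,"z":0,"ax":0,"ay":0,"az":0,"hand":30},
  ],
)

```text
clock: 3.15
eef_pos: [458.3, -52.1, 25.9]
tcp_rot: [3.14, -0.0, 1.29]
contact_force: [-3.6, -1.8, 9.5]
opening: 0.447
grasp_force: 49.0
```

```bash
python3 - <<'E'
from h import *
go(566,-305,150)
im=cv2.imread("pics/top0.png");i=imaging.camera_info("top")
g=cv2.cvtColor(im,cv2.COLOR_BGR2GRAY)[155:207,340:455]
m=(g<75).astype(np.uint8)
n,l,st,c=cv2.connectedComponentsWithStats(m)
for k in range(1,n):
    if st[k,4]>100: 
        uv=c[k]+[340,155]; print(st[k],uv.round(1),ray(i,uv,9).round(1))
E
```

```text
3.15 [458.3 -52.1  25.9] [ 3.14 -0.    1.29] open 38.2 F [-3.6 -1.8  9.5]
shift [-4.264  3.475 -2.475] turn [ 0.02  -0.001 -0.094]
[ 15  11  18  29 516] [363.5 180.1] [[ 565.6 -216.5    9. ]]
[ 46  15  23  23 389] [396.9 180.8] [[ 566.1 -303.5    9. ]]
[ 78  14  25  26 613] [430.  181.6] [[ 566.7 -390.2    9. ]]
```

Call:
drive_tool(
  plan=[
    {"x":0,"y":0,"z":-0.5,"ax":0,"ay":0,"az":0,"hand":30},
    {"x":0,"y":0,"z":-1.2,"ax":0,"ay":0,"az":0,"hand":30},
    {"x":-0.6,"y":0.5,"z":-1.8,"ax":0,"ay":0,"az":0,"hand":30},
    {"x":-1.3,"y":1.0,"z":-2.3,"ax":0,"ay":0,"az":0,"hand":30},
    {"x":-2.0,"y":1.6,"z":-2.6,"ax":0,"ay":0,"az":0,"hand":30},
    {"x":-2.7,"y":2.2,"z":-2.9,"ax":0,"ay":0,"az":0,"hand":30},
    {"x":-3.4,"y":2.8,"z":-3.2,"ax":0,"ay":0,"az":0,"hand":30},
    {"x":-4.1,"y":3.4,"z":-3.5,"ax":0,"ay":0,"az":0,"hand":30},
  ],
)

```text
clock: 3.95
eef_pos: [564.4, -297.7, 201.0]
tcp_rot: [3.141, 0.0, 1.29]
contact_force: [0.9, 0.4, -3.0]
opening: 0.449
grasp_force: 51.9
```

Call:
drive_tool(
  plan=[
    {"x":-0.15,"y":0.1,"z":0,"ax":0,"ay":0,"az":0,"hand":30},
    {"x":-0.15,"y":0.1,"z":0,"ax":0,"ay":0,"az":0,"hand":30},
    {"x":-0.15,"y":0.1,"z":0,"ax":0,"ay":0,"az":0,"hand":30},
  ],
)

```text
clock: 4.25
eef_pos: [565.7, -303.5, 198.9]
tcp_rot: [-3.14, -0.001, 1.29]
contact_force: [0.1, -0.1, -2.4]
opening: 0.448
grasp_force: 51.9
```

```bash
python3 - <<'E'
from h import *
go(566,-304,35)
im,i=shot("wrist","w2")
for n,X in [("obl",(566,-217,19)),("round",(566,-304,19)),("sq",(566.5,-390,19))]: print(n,proj(i,X).round())
E
```

```text
4.25 [ 565.7 -303.5  198.9] [-3.14e+00 -1.00e-03  1.29e+00] open 38.3 F [ 0.1 -0.1 -2.4]
shift [-0.011  0.013  3.277] turn [-0.017 -0.007 -0.098]
obl [[256.  98.]]
round [[282. 185.]]
sq [[304. 257.]]
```

View pics/w2.png

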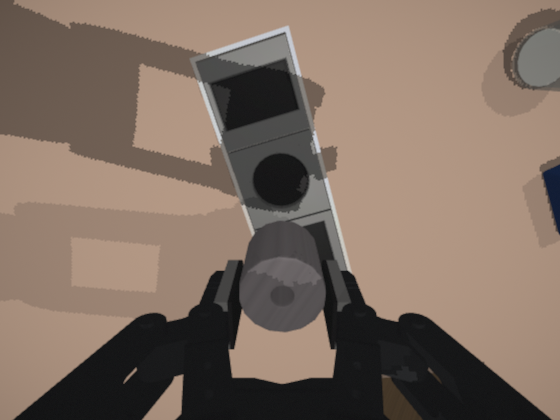

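```bash
python3 - <<'E'
from h import *
i=imaging.camera_info("wrist");im=cv2.imread("pics/w2.png");g=cv2.cvtColor(im,cv2.COLOR_BGR2GRAY)
print(g[180,240:320:4],g[100,215:300:5])
m=cv2.morphologyEx((g<52).astype(np.uint8),cv2.MORPH_OPEN,np.ones((5,5)))
n,l,st,c=cv2.connectedComponentsWithStats(m)
for k in range(1,n):
    if st[k,4]>300:
        (cx,cy),wh,a=cv2.minAreaRect(np.argwhere(l==k)[:,::-1].astype(np.float32))
        print(st[k],c[k].round(1),(round(cx,1),round(cy,1)),np.round(wh,1),ray(i,(cx,cy),19).round(1))
for uv in[(268.5,141),(281,180),(255,96),(241,95)]:print(uv,ray(i,uv,19).round(1))
E
```

```text
[ 74  75  75  57  22  22  22  22  22  23  23  22  23  22  22  31  50  52
 135 135] [70 47 49 24 24 25 26 25 25 26 26 26 26 26 27 26 23]
[ 212   66   86   64 3858] [254.2  95.9] (254.8, 94.9) [52.1 78.3] [[ 565.5 -213.4   19. ]]
[ 253  153   55   54 2365] [280.2 179.8] (280.0, 179.5) [53. 54.] [[ 565.6 -297.8   19. ]]
[544 166  16  62 617] [553.6 190.5] (551.5, 196.5) [61. 15.] [[ 830.  -392.7   19. ]]
[   16   223   533   197 37436] [283.  368.4] (282.0, 321.0) [196. 532.] [[ 519.9 -463.6   19. ]]
(268.5, 141) [[ 565.5 -257.6   19. ]]
(281, 180) [[ 566.4 -298.6   19. ]]
(255, 96) [[ 565.4 -214.4   19. ]]
(241, 95) [[ 553.1 -209.9   19. ]]
```

The round bay's opening is at (280,180) and the oblong's at (255,95). The top and wrist views differ by about 4 mm in y, so I take the mean: round bay (566,-301.5), against a 9 mm clearance.

Call:
drive_tool(
  plan=[
    {"x":0.04,"y":0,"z":0.8,"ax":0,"ay":0,"az":0,"hand":30},
    {"x":0.04,"y":0,"z":1.6,"ax":0,"ay":0,"az":0,"hand":30},
    {"x":0.04,"y":0,"z":2.3,"ax":0,"ay":0,"az":0,"hand":30},
    {"x":0.04,"y":0,"z":2.8,"ax":0,"ay":0,"az":0,"hand":30},
    {"x":0.04,"y":0,"z":3.0,"ax":0,"ay":0,"az":0,"hand":30},
    {"x":0.04,"y":0,"z":3.1,"ax":0,"ay":0,"az":0,"hand":30},
    {"x":0.04,"y":0,"z":3.18,"ax":0,"ay":0,"az":0,"hand":30},
    {"x":0.04,"y":0,"z":3.23,"ax":0,"ay":0,"az":0,"hand":30},
  ],
)

```text
clock: 5.1
eef_pos: [568.2, -302.8, 38.9]
tcp_rot: [3.14, 0.0, 1.29]
contact_force: [-0.7, -0.4, -3.2]
opening: 0.448
grasp_force: 51.9
```

Call:
drive_tool(
  plan=[
    {"x":0,"y":0,"z":0.02,"ax":0,"ay":0,"az":0,"hand":30},
    {"x":0,"y":0,"z":0.03,"ax":0,"ay":0,"az":0,"hand":30},
    {"x":0,"y":0,"z":0.03,"ax":0,"ay":0,"az":0,"hand":30},
  ],
)

```text
clock: 5.4
eef_pos: [567.6, -302.8, 36.8]
tcp_rot: [3.141, 0.0, 1.29]
contact_force: [-0.2, 0.4, -3.4]
opening: 0.451
grasp_force: 51.9
```

Call:
drive_tool(
  plan=[
    {"x":0,"y":0,"z":0.02,"ax":0,"ay":0,"az":0,"hand":30},
    {"x":0,"y":0,"z":0.04,"ax":0,"ay":0,"az":0,"hand":30},
    {"x":0,"y":0,"z":0.04,"ax":0,"ay":0,"az":0,"hand":30},
    {"x":0,"y":0,"z":0.04,"ax":0,"ay":0,"az":0,"hand":30},
  ],
)

```text
clock: 5.8
eef_pos: [567.6, -302.8, 35.0]
tcp_rot: [3.141, 0.0, 1.29]
contact_force: [-1.7, 1.0, 5.4]
opening: 0.451
grasp_force: 52.7
```

Contact with the floor at the expected height. Next I open slowly and retreat up.

Call:
drive_tool(
  plan=[
    {"x":0,"y":0,"z":0,"ax":0,"ay":0,"az":0,"hand":55},
    {"x":0,"y":0,"z":0,"ax":0,"ay":0,"az":0,"hand":75},
    {"x":0,"y":0,"z":0,"ax":0,"ay":0,"az":0,"hand":75},
    {"x":0,"y":0,"z":0,"ax":0,"ay":0,"az":0,"hand":80},
    {"x":0,"y":0,"z":-0.6,"ax":0,"ay":0,"az":0,"hand":80},
    {"x":0,"y":0,"z":-1.4,"ax":0,"ay":0,"az":0,"hand":80},
    {"x":0,"y":0,"z":-2.3,"ax":0,"ay":0,"az":0,"hand":80},
    {"x":0,"y":0,"z":-3.3,"ax":0,"ay":0,"az":0,"hand":80},
  ],
)

```text
clock: 6.6
eef_pos: [566.7, -302.2, 200.1]
tcp_rot: [-3.14, -0.0, 1.29]
contact_force: [1.1, -0.1, -0.2]
opening: 0.938
grasp_force: 0.0
```

```bash
python3 - <<'E'
from h import *
im,i=shot("wrist","w3")
go(629,53,200)
print(proj(i,(567.6,-302.8,54)))
E
```

```text
6.65 [ 570.7 -304.4  209.8] [3.131e+00 2.000e-03 1.290e+00] open 80.2 F [ 3.3 -2.   6.7]
shift [ 7.192 -0.863  0.171] turn [ 0.098  0.022 -0.096]
[[282.65236061 193.64820101]]
```

View pics/w3.png

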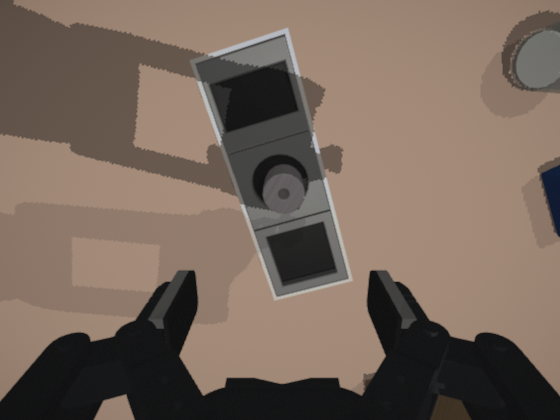

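```bash
python3 - <<'E'
from h import *
# w3 pose: tcp (566.7,-302.2,200.1); w2 pose tcp (565.7,-303.5,198.9) -> rebuild camera from the current one
s=monitor.sense();i=imaging.camera_info("wrist");print(s["eef_pos"])
A=Ro.from_euler("xyz",s["tcp_rot"]);c=A.inv().apply(-i["R"].T@i["t"]-s["eef_pos"]);Rc=i["R"]@A.as_matrix()
B=Ro.from_euler("xyz",[np.pi,0,1.29]);R=Rc@B.as_matrix().T;C=B.apply(c)+[566.7,-302.2,200.1]
w={"mtx":i["mtx"],"R":R,"t":-R@C}
for n,uv,z in[("die",(285,187.5),54),("round",(280,180),19),("obl",(255,95.5),19),("sq",(302,254),19)]:print(n,ray(w,uv,z).round(1))
E
```

```text
[ 570.68814275 -304.41315651  209.79195448]
die [[ 571.5 -297.8   54. ]]
round [[ 566.5 -297.9   19. ]]
obl [[ 566.7 -213.2   19. ]]
sq [[ 566.5 -385.    19. ]]
```

The die stands in the round bay with its top at (285,187), about 5 mm off the bay's centre and inside the tolerance. Next is the punch.

Call:
drive_tool(
  plan=[
    {"x":0.9,"y":-0.1,"z":0,"ax":0,"ay":0,"az":0,"hand":80},
    {"x":1.8,"y":-0.2,"z":0,"ax":0,"ay":0,"az":0,"hand":80},
    {"x":2.7,"y":-0.3,"z":0,"ax":0,"ay":0,"az":0,"hand":80},
    {"x":3.6,"y":-0.4,"z":0,"ax":0,"ay":0,"az":0,"hand":80},
    {"x":4.5,"y":-0.5,"z":0,"ax":0,"ay":0,"az":0,"hand":80},
    {"x":5.4,"y":-0.6,"z":0,"ax":0,"ay":0,"az":0,"hand":80},
    {"x":6.3,"y":-0.7,"z":0,"ax":0,"ay":0,"az":0,"hand":80},
    {"x":7.1,"y":-0.79,"z":0,"ax":0,"ay":0,"az":0,"hand":80},
  ],
)

```text
clock: 7.45
eef_pos: [628.0, 51.6, 199.1]
tcp_rot: [3.141, -0.0, 1.29]
contact_force: [1.1, -0.4, 0.4]
opening: 0.939
grasp_force: 0.0
```

Call:
drive_tool(
  plan=[
    {"x":0.08,"y":0,"z":0,"ax":0,"ay":0,"az":0,"hand":80},
    {"x":0.08,"y":0,"z":0,"ax":0,"ay":0,"az":0,"hand":80},
    {"x":0.08,"y":0,"z":0,"ax":0,"ay":0,"az":0,"hand":80},
    {"x":0.08,"y":0,"z":0,"ax":0,"ay":0,"az":0,"hand":80},
  ],
)

```text
clock: 7.85
eef_pos: [628.7, 51.8, 199.2]
tcp_rot: [-3.141, 0.0, 1.289]
contact_force: [0.9, 0.4, -0.4]
opening: 0.934
grasp_force: 0.0
```

```bash
python3 - <<'E'
from h import *
im,i=shot("wrist","w4")
print(proj(i,(629,53,80)),proj(i,(629,53,0)))
np.savez("w4.npz",**i); go(629,53,34)
E
```

```text
[[281.12636686 200.66904829]] [[281.28446379 178.56221189]]
7.9 [628.8  51.8 199.2] [-3.142  0.     1.288] open 80.1 F [ 0.3 -0.6 -0.2]
shift [ 2.500e-02 -2.000e-03  3.305e+00] turn [-0.001  0.003 -0.112]
```

View pics/w4.png

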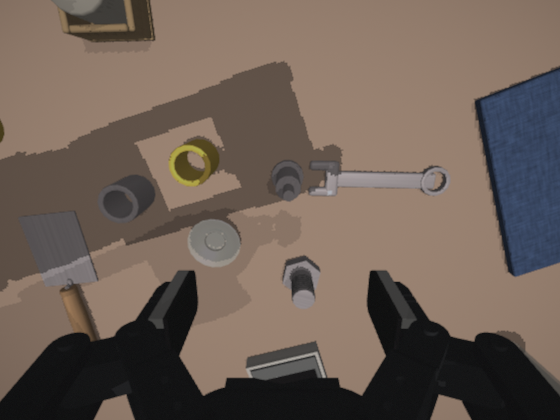

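The punch tip is at (288,194) and its head at about (287,174). The jaws straddle it, with the spanner jaw just to its right at (325,178), lying flat.

```bash
python3 - <<'E'
from h import *
i=dict(np.load("w4.npz"))
for n,uv,z in[("tip",(288.5,192.5),80),("head",(287,174.5),10),("shanktop",(288,184),55),("spannerjaw",(325,178),5)]:print(n,ray(i,uv,z).round(1))
p=ray(i,(288.5,192.5),80)[0]
go(p[0],p[1],33)
E
```

```text
tip [[636.9  58.1  80. ]]
head [[636.6  57.8  10. ]]
shanktop [[637.2  59.   55. ]]
spannerjaw [[674.   41.8   5. ]]
7.9 [628.8  51.8 199.2] [-3.142  0.     1.288] open 80.1 F [ 0.3 -0.6 -0.2]
shift [0.168 0.121 3.325] turn [-0.001  0.003 -0.112]
```

Call:
drive_tool(
  plan=[
    {"x":0.1,"y":0.07,"z":0.7,"ax":0,"ay":0,"az":0,"hand":80},
    {"x":0.1,"y":0.07,"z":1.4,"ax":0,"ay":0,"az":0,"hand":80},
    {"x":0.1,"y":0.07,"z":2.1,"ax":0,"ay":0,"az":0,"hand":80},
    {"x":0.1,"y":0.07,"z":2.8,"ax":0,"ay":0,"az":0,"hand":80},
    {"x":0.1,"y":0.07,"z":3.3,"ax":0,"ay":0,"az":0,"hand":80},
    {"x":0.1,"y":0.07,"z":3.48,"ax":0,"ay":0,"az":0,"hand":70},
    {"x":0.1,"y":0.07,"z":3.48,"ax":0,"ay":0,"az":0,"hand":45},
    {"x":0.1,"y":0.07,"z":3.48,"ax":0,"ay":0,"az":0,"hand":35},
  ],
)

```text
clock: 8.7
eef_pos: [634.6, 56.7, 26.4]
tcp_rot: [3.14, -0.001, 1.289]
contact_force: [-0.2, -0.2, 0.3]
opening: 0.489
grasp_force: 0.0
```

Call:
drive_tool(
  plan=[
    {"x":0,"y":0,"z":0,"ax":0,"ay":0,"az":0,"hand":28},
    {"x":0,"y":0,"z":0,"ax":0,"ay":0,"az":0,"hand":24},
    {"x":0,"y":0,"z":0,"ax":0,"ay":0,"az":0,"hand":14},
    {"x":0,"y":0,"z":0,"ax":0,"ay":0,"az":0,"hand":14},
    {"x":0,"y":0,"z":0,"ax":0,"ay":0,"az":0,"hand":14},
    {"x":0,"y":0,"z":0,"ax":0,"ay":0,"az":0,"hand":14},
  ],
)

```text
clock: 9.3
eef_pos: [635.0, 57.1, 26.9]
tcp_rot: [3.139, -0.001, 1.29]
contact_force: [0.8, -1.5, 6.3]
opening: 0.26
grasp_force: 48.7
```

```bash
python3 - <<'E'
from h import *
go(565.5,-215.5,200)
im,i=shot("wrist","w5")
cv2.imwrite("pics/w5c.png",im[150:420,140:430])
E
```

```text
9.3 [635.   57.1  26.9] [ 3.139e+00 -1.000e-03  1.290e+00] open 22.2 F [ 0.8 -1.5  6.3]
shift [-5.621  0.184 -3.465] turn [ 0.026 -0.008 -0.095]
```

View pics/w5c.png

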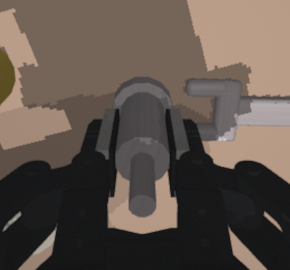

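Punch held (22 mm reading, same -2 mm offset as for the die). I lift it well above the bolt before going over to the oblong bay.

Call:
drive_tool(
  plan=[
    {"x":0,"y":0,"z":-0.5,"ax":0,"ay":0,"az":0,"hand":14},
    {"x":0,"y":0,"z":-1.3,"ax":0,"ay":0,"az":0,"hand":14},
    {"x":0,"y":0,"z":-2.2,"ax":0,"ay":0,"az":0,"hand":14},
    {"x":-0.5,"y":0,"z":-3.0,"ax":0,"ay":0,"az":0,"hand":14},
    {"x":-1.3,"y":0.05,"z":-3.46,"ax":0,"ay":0,"az":0,"hand":14},
    {"x":-2.2,"y":0.1,"z":-3.46,"ax":0,"ay":0,"az":0,"hand":14},
    {"x":-3.1,"y":0.15,"z":-3.46,"ax":0,"ay":0,"az":0,"hand":14},
    {"x":-4.0,"y":0.18,"z":-3.46,"ax":0,"ay":0,"az":0,"hand":14},
  ],
)

```text
clock: 10.15
eef_pos: [586.2, -139.0, 199.1]
tcp_rot: [3.141, -0.0, 1.291]
contact_force: [0.5, -1.1, -1.8]
opening: 0.258
grasp_force: 49.6
```

Call:
drive_tool(
  plan=[
    {"x":-0.8,"y":0,"z":0,"ax":0,"ay":0,"az":0,"hand":14},
    {"x":-1.4,"y":0,"z":0,"ax":0,"ay":0,"az":0,"hand":14},
    {"x":-1.62,"y":0,"z":0,"ax":0,"ay":0,"az":0,"hand":14},
    {"x":-1.62,"y":0,"z":0,"ax":0,"ay":0,"az":0,"hand":14},
    {"x":-1.62,"y":0,"z":0,"ax":0,"ay":0,"az":0,"hand":14},
  ],
)

```text
clock: 10.65
eef_pos: [564.6, -214.6, 198.4]
tcp_rot: [-3.142, -0.001, 1.29]
contact_force: [0.2, 0.1, -2.8]
opening: 0.264
grasp_force: 49.6
```

```bash
python3 - <<'E'
from h import *
go(565.5,-215.5,36)
im,i=shot("wrist","w6");g=cv2.cvtColor(im,cv2.COLOR_BGR2GRAY)
print(proj(i,(565.5,-215.5,19)))
m=cv2.morphologyEx((g<45).astype(np.uint8),cv2.MORPH_OPEN,np.ones((5,5)))
n,l,st,c=cv2.connectedComponentsWithStats(m)
for k in range(1,n):
    if st[k,4]>300:
        (cx,cy),wh,a=cv2.minAreaRect(np.argwhere(l==k)[:,::-1].astype(np.float32))
        print(st[k],(round(cx,1),round(cy,1)),np.round(wh,1),ray(i,(cx,cy),19).round(1))
E
```

```text
10.65 [ 564.6 -214.6  198.4] [-3.142e+00 -1.000e-03  1.290e+00] open 22.5 F [ 0.2  0.1 -2.8]
shift [-0.015  0.023  3.247] turn [-0.    -0.005 -0.098]
[[282.42802562 185.03683824]]
[ 243  154   73   57 2703] (281.6, 182.4) [41.9 71.7] [[ 565.5 -212.6   19. ]]
[547 240  13  47 384] (553.0, 263.0) [46. 12.] [[ 829.1 -384.5   19. ]]
[   21   263   522   157 37104] (281.5, 341.0) [156. 521.] [[ 510.3 -402.5   19. ]]
```

View pics/w6.png

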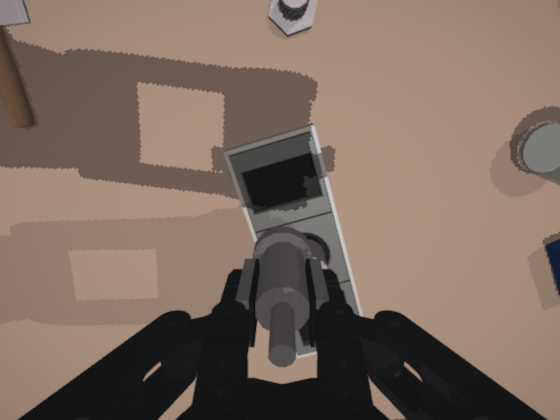

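```bash
python3 - <<'E'
from h import *
i=imaging.camera_info("wrist");z=198.4-26.9
for n,uv,h in[("tip",(283,354),z+80),("shank top",(282.5,312),z+55),("TCP",proj(i,monitor.sense()["eef_pos"])[0],198.4)]:print(n,uv,ray(i,uv,h).round(1))
E
```

```text
tip (283, 354) [[ 565.7 -214.2  251.5]]
shank top (282.5, 312) [[ 565.2 -215.6  226.5]]
TCP [280.7640958 274.5179754] [[ 564.7 -214.1  198.4]]
```

The opening is at (282,183) and the held punch lies within about 2 mm of it. Lowering.

Call:
drive_tool(
  plan=[
    {"x":0,"y":0,"z":0.8,"ax":0,"ay":0,"az":0,"hand":14},
    {"x":0,"y":0,"z":1.6,"ax":0,"ay":0,"az":0,"hand":14},
    {"x":0,"y":0,"z":2.3,"ax":0,"ay":0,"az":0,"hand":14},
    {"x":0,"y":0,"z":2.8,"ax":0,"ay":0,"az":0,"hand":14},
    {"x":0,"y":0,"z":3.0,"ax":0,"ay":0,"az":0,"hand":14},
    {"x":0,"y":0,"z":3.1,"ax":0,"ay":0,"az":0,"hand":14},
    {"x":0,"y":0,"z":3.18,"ax":0,"ay":0,"az":0,"hand":14},
    {"x":0,"y":0,"z":3.22,"ax":0,"ay":0,"az":0,"hand":14},
  ],
)

```text
clock: 11.5
eef_pos: [565.4, -215.4, 38.2]
tcp_rot: [3.14, 0.0, 1.29]
contact_force: [0.7, -0.9, -1.7]
opening: 0.266
grasp_force: 49.5
```

Call:
drive_tool(
  plan=[
    {"x":0,"y":0,"z":0.02,"ax":0,"ay":0,"az":0,"hand":14},
    {"x":0,"y":0,"z":0.03,"ax":0,"ay":0,"az":0,"hand":14},
    {"x":0,"y":0,"z":0.03,"ax":0,"ay":0,"az":0,"hand":14},
  ],
)

```text
clock: 11.8
eef_pos: [564.7, -215.6, 36.3]
tcp_rot: [3.141, 0.0, 1.29]
contact_force: [0.5, -0.4, -1.6]
opening: 0.263
grasp_force: 49.5
```

Call:
drive_tool(
  plan=[
    {"x":0,"y":0,"z":0.01,"ax":0,"ay":0,"az":0,"hand":14},
    {"x":0,"y":0,"z":0.03,"ax":0,"ay":0,"az":0,"hand":14},
    {"x":0,"y":0,"z":0.03,"ax":0,"ay":0,"az":0,"hand":14},
  ],
)

```text
clock: 12.1
eef_pos: [564.8, -215.7, 35.9]
tcp_rot: [3.141, 0.0, 1.29]
contact_force: [-3.6, 1.3, 14.1]
opening: 0.261
grasp_force: 51.5
```

Call:
drive_tool(
  plan=[
    {"x":0,"y":0,"z":0,"ax":0,"ay":0,"az":0,"hand":35},
    {"x":0,"y":0,"z":0,"ax":0,"ay":0,"az":0,"hand":50},
    {"x":0,"y":0,"z":0,"ax":0,"ay":0,"az":0,"hand":70},
    {"x":0,"y":0,"z":0,"ax":0,"ay":0,"az":0,"hand":70},
    {"x":0,"y":0,"z":-0.6,"ax":0,"ay":0,"az":0,"hand":75},
    {"x":0,"y":0,"z":-1.4,"ax":0,"ay":0,"az":0,"hand":80},
    {"x":0,"y":0,"z":-2.3,"ax":0,"ay":0,"az":0,"hand":80},
    {"x":0,"y":0,"z":-3.2,"ax":0,"ay":0,"az":0,"hand":80},
  ],
)

```text
clock: 12.9
eef_pos: [564.0, -215.3, 195.6]
tcp_rot: [-3.141, -0.0, 1.29]
contact_force: [0.1, -0.2, -0.3]
opening: 0.936
grasp_force: 0.0
```

```bash
python3 - <<'E'
from h import *
im,i=shot("top","top1")
cv2.imwrite("pics/top1c.png",cv2.resize(im[130:240,130:460],None,fx=2.4,fy=2.4,interpolation=cv2.INTER_CUBIC))
for n,uv in[("slim",(177.1,184.8)),("w1",(159,179.3)),("w2",(139.5,173.6))]:print(n,ray(i,uv,112).round(1))
# wood corners
hsv=cv2.cvtColor(im,cv2.COLOR_BGR2HSV)[155:215,125:205]
go(526,240,200)
E
```

```text
slim [[528.4 248.1 112. ]]
w1 [[540.4 292.  112. ]]
w2 [[552.8 339.4 112. ]]
12.95 [ 567.8 -216.6  203.6] [3.132e+00 1.000e-03 1.290e+00] open 80.0 F [ 2.7 -1.2  5.8]
shift [ 8.544 -3.335  0.033] turn [ 0.091  0.008 -0.096]
```

View pics/top1c.png

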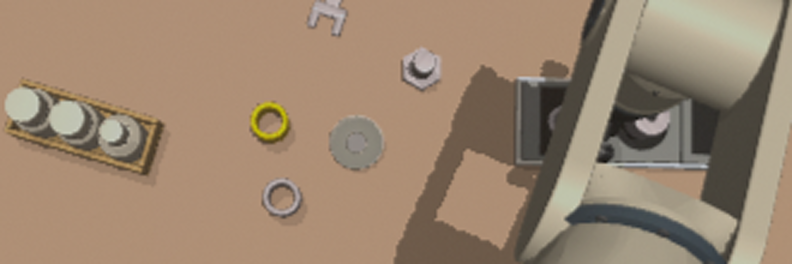

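The spacer and bolt are undisturbed. The slim cap is at the right end of the crate, about (528,248). Moving over it.

Call:
drive_tool(
  plan=[
    {"x":0.87,"y":-0.33,"z":-0.1,"ax":0,"ay":0,"az":-0.1,"hand":80},
    {"x":1.74,"y":-0.65,"z":-0.4,"ax":0,"ay":0,"az":-0.1,"hand":80},
    {"x":2.6,"y":-0.98,"z":-0.6,"ax":0,"ay":0,"az":-0.1,"hand":80},
    {"x":3.5,"y":-1.3,"z":-0.6,"ax":0,"ay":0,"az":-0.1,"hand":80},
    {"x":4.35,"y":-1.63,"z":-0.6,"ax":0,"ay":0,"az":-0.1,"hand":80},
    {"x":5.2,"y":-1.96,"z":-0.6,"ax":0,"ay":0,"az":-0.1,"hand":80},
    {"x":6.1,"y":-2.3,"z":-0.6,"ax":0,"ay":0,"az":-0.1,"hand":80},
    {"x":7.0,"y":-2.62,"z":-0.6,"ax":0,"ay":0,"az":-0.1,"hand":80},
  ],
)

```text
clock: 13.75
eef_pos: [535.1, 159.0, 224.1]
tcp_rot: [3.141, -0.0, 1.3]
contact_force: [1.1, -0.1, -0.1]
opening: 0.933
grasp_force: 0.0
```

Call:
drive_tool(
  plan=[
    {"x":0.8,"y":-0.3,"z":0,"ax":0,"ay":0,"az":0,"hand":80},
    {"x":1.4,"y":-0.55,"z":0,"ax":0,"ay":0,"az":0,"hand":80},
    {"x":1.7,"y":-0.65,"z":0,"ax":0,"ay":0,"az":0,"hand":80},
    {"x":1.7,"y":-0.65,"z":0,"ax":0,"ay":0,"az":0,"hand":80},
    {"x":1.7,"y":-0.65,"z":0,"ax":0,"ay":0,"az":0,"hand":80},
    {"x":1.7,"y":-0.65,"z":0,"ax":0,"ay":0,"az":0,"hand":80},
  ],
)

```text
clock: 14.35
eef_pos: [527.1, 246.4, 224.1]
tcp_rot: [-3.141, 0.001, 1.299]
contact_force: [0.1, -0.7, -0.3]
opening: 0.935
grasp_force: 0.0
```

```bash
python3 - <<'E'
from h import *
im,i=shot("wrist","w7")
print(proj(i,[(528.4,248,112),(540.4,292,112)]))
np.savez("w7.npz",**i); go(528.4,248,80,1.309)
E
```

```text
[[282.1899595  202.47324985]
 [281.87440581 146.45619793]]
14.4 [527.2 246.4 224.2] [-3.142  0.     1.299] open 80.2 F [ 0.3  0.1 -0.3]
shift [0.038 0.015 2.885] turn [-0.     0.004 -0.095]
```

View pics/w7.png

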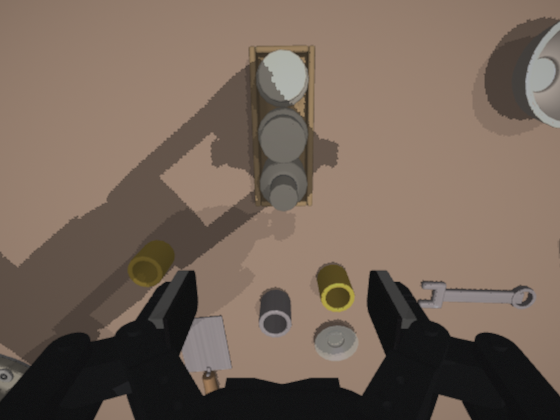

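```bash
python3 - <<'E'
from h import *
i=dict(np.load("w7.npz"))
for uv in[(284,195.5),(282,144),(281.5,88)]:print(ray(i,uv,112).round(1))
p=ray(i,(284,195.5),112)[0];go(p[0],p[1],81,1.309)
E
```

```text
[[531.4 253.4 112. ]]
[[541.  293.8 112. ]]
[[551.6 333.  112. ]]
14.4 [527.2 246.4 224.2] [-3.142  0.     1.299] open 80.2 F [ 0.3  0.1 -0.3]
shift [0.157 0.045 2.865] turn [-0.     0.004 -0.095]
```

Slim cap top is at (284,195), and the crate row is vertical in the picture, so the jaws close across it. Descending to the cap.

Call:
drive_tool(
  plan=[
    {"x":0.11,"y":0.04,"z":0.7,"ax":0,"ay":0,"az":-0.1,"hand":70},
    {"x":0.11,"y":0.04,"z":1.4,"ax":0,"ay":0,"az":-0.1,"hand":65},
    {"x":0.11,"y":0.04,"z":2.1,"ax":0,"ay":0,"az":-0.1,"hand":60},
    {"x":0.11,"y":0.04,"z":2.6,"ax":0,"ay":0,"az":-0.1,"hand":60},
    {"x":0.11,"y":0.04,"z":2.86,"ax":0,"ay":0,"az":-0.1,"hand":60},
    {"x":0.11,"y":0.04,"z":2.86,"ax":0,"ay":0,"az":-0.1,"hand":60},
    {"x":0.11,"y":0.04,"z":2.86,"ax":0,"ay":0,"az":-0.1,"hand":40},
    {"x":0.11,"y":0.04,"z":2.86,"ax":0,"ay":0,"az":-0.1,"hand":32},
  ],
  grip_force=40,
)

```text
clock: 15.2
eef_pos: [531.5, 252.8, 82.8]
tcp_rot: [3.14, -0.002, 1.311]
contact_force: [-0.7, -0.5, -0.5]
opening: 0.384
grasp_force: 0.0
```

Call:
drive_tool(
  plan=[
    {"x":0,"y":0,"z":0,"ax":0,"ay":0,"az":0,"hand":28},
    {"x":0,"y":0,"z":0,"ax":0,"ay":0,"az":0,"hand":24},
    {"x":0,"y":0,"z":0,"ax":0,"ay":0,"az":0,"hand":14},
    {"x":0,"y":0,"z":0,"ax":0,"ay":0,"az":0,"hand":14},
    {"x":0,"y":0,"z":0,"ax":0,"ay":0,"az":0,"hand":14},
    {"x":0,"y":0,"z":0,"ax":0,"ay":0,"az":0,"hand":14},
  ],
)

```text
clock: 15.8
eef_pos: [530.7, 253.0, 82.4]
tcp_rot: [3.141, -0.001, 1.311]
contact_force: [-2.1, -0.1, 6.3]
opening: 0.268
grasp_force: 38.9
```

```bash
python3 - <<'E'
from h import *
im,i=shot("wrist","w8");go(566,-388,240)
E
```

```text
15.85 [530.7 253.   82.4] [ 3.141e+00 -1.000e-03  1.311e+00] open 23.0 F [-2.5  0.1  6.8]
shift [-12.205   3.979  -3.161] turn [ 0.006 -0.009  0.104]
```

View pics/w8.png

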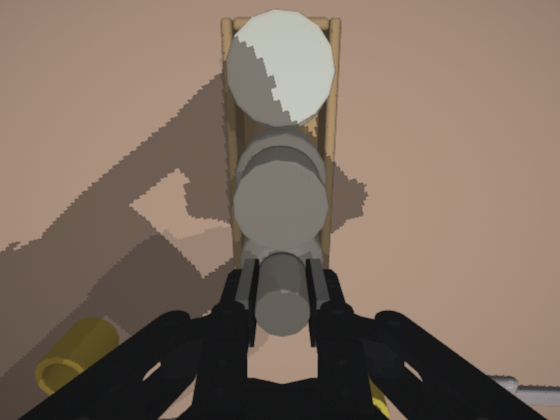

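The cap is held between the pads with its top at (283,310), and both wide-capped bottles are clear. Lifting straight up, slowly at first.

Call:
drive_tool(
  plan=[
    {"x":0,"y":0,"z":-0.15,"ax":0,"ay":0,"az":0,"hand":14},
    {"x":0,"y":0,"z":-0.35,"ax":0,"ay":0,"az":0,"hand":14},
    {"x":0,"y":0,"z":-0.6,"ax":0,"ay":0,"az":0,"hand":14},
    {"x":0,"y":0,"z":-0.9,"ax":0,"ay":0,"az":0,"hand":14},
    {"x":0,"y":0,"z":-1.3,"ax":0,"ay":0,"az":0,"hand":14},
    {"x":0,"y":0,"z":-1.8,"ax":0,"ay":0,"az":0,"hand":14},
    {"x":0,"y":0,"z":-2.4,"ax":0,"ay":0,"az":0,"hand":14},
    {"x":0,"y":0,"z":-3.1,"ax":0,"ay":0,"az":0,"hand":14},
  ],
)

```text
clock: 16.65
eef_pos: [529.9, 252.3, 238.0]
tcp_rot: [-3.141, 0.0, 1.311]
contact_force: [0.3, 0.7, -0.6]
opening: 0.266
grasp_force: 39.3
```

Call:
drive_tool(
  plan=[
    {"x":-0.6,"y":0.2,"z":0,"ax":0,"ay":0,"az":0.1,"hand":14},
    {"x":-1.3,"y":0.43,"z":0,"ax":0,"ay":0,"az":0.1,"hand":14},
    {"x":-2.1,"y":0.68,"z":0,"ax":0,"ay":0,"az":0.1,"hand":14},
    {"x":-2.9,"y":0.95,"z":0,"ax":0,"ay":0,"az":0.1,"hand":14},
    {"x":-3.7,"y":1.2,"z":0,"ax":0,"ay":0,"az":0.1,"hand":14},
    {"x":-4.5,"y":1.47,"z":0,"ax":0,"ay":0,"az":0.1,"hand":14},
    {"x":-5.3,"y":1.73,"z":0,"ax":0,"ay":0,"az":0.1,"hand":14},
    {"x":-6.1,"y":2.0,"z":0,"ax":0,"ay":0,"az":0.1,"hand":14},
  ],
)

```text
clock: 17.45
eef_pos: [548.5, -69.7, 237.7]
tcp_rot: [3.14, -0.0, 1.3]
contact_force: [0.5, 0.0, -0.2]
opening: 0.263
grasp_force: 39.4
```

```bash
python3 -c "
from h import *
go(566,-388,240,1.29)"
```

```text
17.45 [548.5 -69.7 237.7] [ 3.14 -0.    1.3 ] open 22.5 F [ 0.5  0.  -0.2]
shift [-6.042  2.037 -0.044] turn [ 0.013 -0.002  0.099]
```

Call:
drive_tool(
  plan=[
    {"x":-0.8,"y":0.27,"z":0,"ax":0,"ay":0,"az":0.1,"hand":14},
    {"x":-1.6,"y":0.54,"z":0,"ax":0,"ay":0,"az":0.1,"hand":14},
    {"x":-2.4,"y":0.81,"z":0,"ax":0,"ay":0,"az":0.1,"hand":14},
    {"x":-3.2,"y":1.08,"z":0,"ax":0,"ay":0,"az":0.1,"hand":14},
    {"x":-4.0,"y":1.35,"z":0,"ax":0,"ay":0,"az":0.1,"hand":14},
    {"x":-4.8,"y":1.62,"z":0,"ax":0,"ay":0,"az":0.1,"hand":14},
    {"x":-5.5,"y":1.86,"z":0,"ax":0,"ay":0,"az":0.1,"hand":14},
    {"x":-6.0,"y":2.03,"z":0,"ax":0,"ay":0,"az":0.1,"hand":14},
  ],
)

```text
clock: 18.25
eef_pos: [566.0, -386.7, 237.6]
tcp_rot: [3.141, 0.001, 1.289]
contact_force: [-0.3, 0.4, -1.4]
opening: 0.271
grasp_force: 39.4
```

Call:
drive_tool(
  plan=[
    {"x":0,"y":0,"z":0.1,"ax":0,"ay":0,"az":0,"hand":14},
    {"x":0,"y":0,"z":0.1,"ax":0,"ay":0,"az":0,"hand":14},
    {"x":0,"y":0,"z":0.1,"ax":0,"ay":0,"az":0,"hand":14},
    {"x":0,"y":0,"z":0.1,"ax":0,"ay":0,"az":0,"hand":14},
  ],
)

```text
clock: 18.65
eef_pos: [566.5, -383.0, 231.8]
tcp_rot: [3.141, -0.0, 1.291]
contact_force: [-0.1, -0.5, -1.1]
opening: 0.266
grasp_force: 39.4
```

```bash
python3 - <<'E'
from h import *
go(566,-388,85,1.29)
im,i=shot("wrist","w9")
print(proj(i,[(566,-388,19),(566,-302,54),(565.5,-215.5,89)]).round());np.savez("w9.npz",**i)
E
```

```text
18.65 [ 566.5 -383.   231.8] [ 3.141 -0.     1.291] open 22.8 F [-0.1 -0.5 -1.1]
shift [-0.1    0.018  2.936] turn [ 0.001 -0.001  0.01 ]
[[282. 181.]
 [257. 104.]
 [218. -11.]]
```

View pics/w9.png

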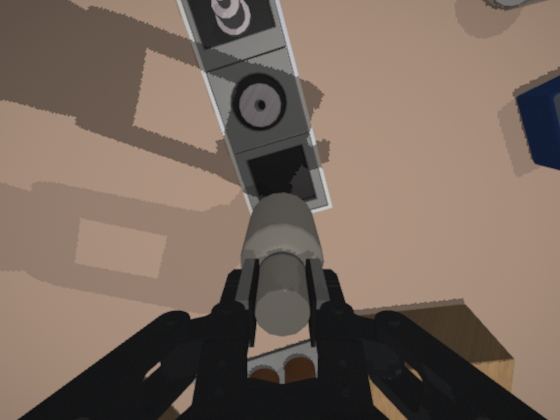

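The die sits centred in the round bay (top (259,104), opening (259,101)) and the punch stands in the oblong bay. The square opening has corners at (247,161), (305,146) and (317,192).

```bash
python3 - <<'E'
from h import *
i=dict(np.load("w9.npz"))
z=231.8-82.4
for n,uv,h in[("captop",(283,309),z+112),("base",(284,204),z+6+11),("sq",(282,176.5),19),("c1",(247,161),19),("c2",(305,146),19),("c3",(317,192),19),("round",(259.5,101),19),("die",(259,104.5),54)]:print(n,ray(i,uv,h).round(1))
E
```

```text
captop [[ 567.8 -382.   261.4]]
base [[ 572.7 -368.5  166.4]]
sq [[ 567.3 -382.8   19. ]]
c1 [[ 535.1 -355.4   19. ]]
c2 [[ 600.6 -357.2   19. ]]
c3 [[ 600.5 -411.    19. ]]
round [[ 567.  -299.4   19. ]]
die [[ 567.8 -302.7   54. ]]
```

Call:
drive_tool(
  plan=[
    {"x":-0.07,"y":0.02,"z":0.6,"ax":0,"ay":0,"az":0,"hand":14},
    {"x":-0.07,"y":0.02,"z":1.2,"ax":0,"ay":0,"az":0,"hand":14},
    {"x":-0.07,"y":0.02,"z":1.8,"ax":0,"ay":0,"az":0,"hand":14},
    {"x":-0.07,"y":0.02,"z":2.3,"ax":0,"ay":0,"az":0,"hand":14},
    {"x":-0.07,"y":0.02,"z":2.6,"ax":0,"ay":0,"az":0,"hand":14},
    {"x":-0.07,"y":0.02,"z":2.75,"ax":0,"ay":0,"az":0,"hand":14},
    {"x":-0.07,"y":0.02,"z":2.85,"ax":0,"ay":0,"az":0,"hand":14},
    {"x":-0.07,"y":0.02,"z":2.88,"ax":0,"ay":0,"az":0,"hand":14},
  ],
)

```text
clock: 19.5
eef_pos: [566.8, -387.9, 87.8]
tcp_rot: [3.141, 0.0, 1.29]
contact_force: [0.3, -0.3, -0.7]
opening: 0.265
grasp_force: 39.5
```

Call:
drive_tool(
  plan=[
    {"x":0,"y":0,"z":0.02,"ax":0,"ay":0,"az":0,"hand":14},
    {"x":0,"y":0,"z":0.04,"ax":0,"ay":0,"az":0,"hand":14},
    {"x":0,"y":0,"z":0.04,"ax":0,"ay":0,"az":0,"hand":14},
  ],
)

```text
clock: 19.8
eef_pos: [566.6, -388.0, 85.8]
tcp_rot: [3.141, 0.0, 1.29]
contact_force: [-0.1, -0.6, -1.6]
opening: 0.267
grasp_force: 39.5
```

Call:
drive_tool(
  plan=[
    {"x":0,"y":0,"z":0.01,"ax":0,"ay":0,"az":0,"hand":14},
    {"x":0,"y":0,"z":0.03,"ax":0,"ay":0,"az":0,"hand":14},
    {"x":0,"y":0,"z":0.03,"ax":0,"ay":0,"az":0,"hand":14},
  ],
)

```text
clock: 20.1
eef_pos: [566.6, -388.1, 85.4]
tcp_rot: [3.141, 0.001, 1.29]
contact_force: [-2.5, 0.9, 10.2]
opening: 0.266
grasp_force: 40.6
```

Contact at the expected height (85.4). Releasing and withdrawing.

Call:
drive_tool(
  plan=[
    {"x":0,"y":0,"z":0,"ax":0,"ay":0,"az":0,"hand":35},
    {"x":0,"y":0,"z":0,"ax":0,"ay":0,"az":0,"hand":50},
    {"x":0,"y":0,"z":0,"ax":0,"ay":0,"az":0,"hand":65},
    {"x":0,"y":0,"z":0,"ax":0,"ay":0,"az":0,"hand":65},
    {"x":0,"y":0,"z":-0.5,"ax":0,"ay":0,"az":0,"hand":75},
    {"x":0,"y":0,"z":-1.2,"ax":0,"ay":0,"az":0,"hand":80},
    {"x":0,"y":0,"z":-2.0,"ax":0,"ay":0,"az":0,"hand":80},
    {"x":0,"y":0,"z":-2.8,"ax":0,"ay":0,"az":0,"hand":80},
  ],
)

```text
clock: 20.9
eef_pos: [566.0, -387.5, 224.8]
tcp_rot: [-3.141, -0.0, 1.29]
contact_force: [1.7, -1.1, 0.0]
opening: 0.936
grasp_force: 0.0
```

Call:
drive_tool(
  plan=[
    {"x":-0.5,"y":0,"z":0,"ax":0,"ay":0,"az":0,"hand":80},
    {"x":-1.2,"y":0,"z":0,"ax":0,"ay":0,"az":0,"hand":80},
    {"x":-1.5,"y":0,"z":0,"ax":0,"ay":0,"az":0,"hand":80},
    {"x":-1.5,"y":0,"z":0,"ax":0,"ay":0,"az":0,"hand":80},
    {"x":-1.5,"y":0,"z":0,"ax":0,"ay":0,"az":0,"hand":80},
    {"x":-1.5,"y":0,"z":0,"ax":0,"ay":0,"az":0,"hand":80},
  ],
)

```text
clock: 21.5
eef_pos: [545.8, -458.7, 223.4]
tcp_rot: [-3.141, -0.001, 1.291]
contact_force: [0.8, 0.3, 0.3]
opening: 0.936
grasp_force: 0.0
```

```bash
python3 - <<'E'
from h import *
im,i=shot("side","side1");im2,_=shot("wrist","w10")
cv2.imwrite("pics/fin.png",np.vstack([cv2.resize(im[100:320,140:420],(400,300)),cv2.resize(im2[0:300,:],(400,215))]))
go(500,-400,300)
E
```

```text
21.6 [ 545.9 -458.7  223.6] [-3.141 -0.     1.291] open 80.0 F [ 0.2  0.7 -0.5]
shift [ 0.875 -1.208 -1.527] turn [-0.003 -0.004 -0.086]
```

View pics/fin.png

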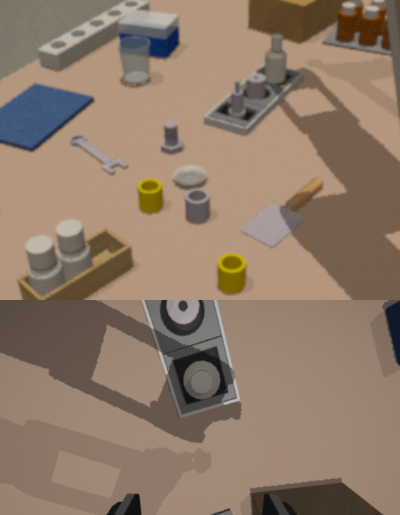

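The die, punch and slim bottle each stand upright in their own bays, the look-alikes have not moved, and the arm is clear of everything. Handing in.

```bash
python3 -c "
from rig import r
print(r.sign_off())"
```

```text
the job is handed in; nothing more can be done
None
```

I packed the die, punch and slim-capped bottle upright in their bays, left all the look-alikes in place, and handed the job in at about 21.6 s; no verdict was returned.

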